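# Roll a filament spool up its loading lane onto the spool rollers

### The arm

A 6-joint arm with a two-finger parallel gripper is mounted at the origin on the work surface. World frame = base frame: x ahead of the robot, y to its left, z up, the work surface at z = 0. Lengths are in m, angles in rad, forces in N, time in s.
With the tool pointing down it reaches from about 0.35 to 0.975 m from the base axis. Payload 7.1 kg.
Tool frame: the origin (TCP) lies midway between the tips of the shut fingers; the grasp point (between the pads) lies 19 mm behind it; z points along the fingers, y is the line along which they close (so a half turn about z gives the same grasp; the last joint's range is limited). The gripper opens to 88 mm and grips with 3 to 60 N. Pads are 20 mm wide; open, the fingers measure 115 mm over their backs; the gripper's body (75 mm by 178 mm) begins 61 mm behind the grasp point.
Start: joints at [-1.173, 0.423, 1.63, -0, 1.089, -0.019], TCP at [0.253, -0.571, 0.223] pointing down, gripper open.
Joint ranges: [-3, 3], [-0.9, 2.11], [0.09, 2.58], [-1.31, 4.45], [0.11, 2.69], [-2.54, 2.54]. Speed limits (rad/s): [2.39, 2.39, 3.01, 3.14, 3.14, 3.14].

### API

Orientations are given as a unit quaternion [w, x, y, z].
In Python, from station import move_pose, movel, movej, command_gripper, wait, inverse_kinematics, read_camera, camera_info, MotionError, job_done, get_time, get_joint_pos, get_qvel, get_effort, get_tcp_pos, get_ee_rot, get_ft_force, get_ft_torque, get_grip_width gives the robot as it stands. Calls block until the motion is done:
- move_pose(position, orientation): joint-space move of the TCP to a pose.
- movel(position, frame=None, v=0.15, until_force=None): straight line of the TCP; frame=None keeps the orientation; v is the mean speed in m/s. With until_force (N) it stops when the force on the tool has changed by that much, and returns True; else False.
- movej(angles): joint-space move.
- command_gripper(opening): opening from 0.0 (shut) to 1.0 (fully open); the grip force is fixed at half the most; returns when the fingers have stopped.
- wait(seconds).
- inverse_kinematics(position, orientation): joint angles nearest the present ones, or None.
- read_camera(name): name is "side" or "top" or "wrist"; returns the picture (384x512x3 uint8, red, green, blue); there is no depth.
- camera_info(name): a dict with "intrinsics" (3x3 intrinsics, pixels), "T" (4x4, takes a point from camera to world coordinates); the wrist camera has in their place "tool_from_camera" (4x4, takes a point from camera to tool coordinates, whose origin is the TCP and whose axes are the flange's). Camera axes: x right, y up, looking along -z (the intrinsics and any distortion apply to the point x, -y, -z); pixel columns grow to the right and rows downward; lengths in m; the calibration is good to about 2 mm. A picture is of the moment at which its call begins: read the wrist's pose just before it. camera_info takes no time and is no camera call.
A pose or a line that the arm cannot do raises MotionError and nothing moves.
- job_done(): hands the job in, once; it reports no verdict.
Readings, each from a call of its own:
- get_time(): time.
- get_joint_pos(): joint angles.
- get_qvel(): joint speeds.
- get_effort(): joint torques, N m.
- get_tcp_pos(): TCP position.
- get_ee_rot(): TCP orientation.
- get_ft_force(): force on the tool from outside, world axes, zero at the start.
- get_ft_torque(): the same for the moment, N m.
- get_grip_width(): opening from 0.0 (shut) to 1.0 (fully open).
Only numpy, scipy, OpenCV 4.12 (cv2) and the standard library are available. Lean on these libraries where they do the work, as an engineer would, in place of code of your own. Each camera call takes 0.05 s, during which the arm holds its last target. There are 200 camera calls.

### The job

Load the blue filament spool for the next print: with the fingertips, push it gently up its sloped lane on the spool stand until it rolls over the first steel roller and settles between the two rollers at the top, where it stays without rolling back. Only push it: do not grip it, lift it or fling it, and do not let it run loose on the slope. Leave the green spool at the foot of its lane and do not disturb the things lying about.

Things in the scene. Friction and masses are not known exactly. Their poses are not given: they have to be found in the camera images.
- rack: Spool stand fixed to the bench: black base 325 x 150 x 6 mm, two lanes side by side. Origin on the bench; x points level uphill, y to the left looking uphill. Lane centre lines at y = +40 and -40 mm; lane foot at x = -150 mm, roller axles at x = 41 and 105 mm, an upright aluminium end plate 95 mm high at x = 126 mm. Orange cheeks beside the rollers reach 52 mm above the bench.
- ramp: The two lanes: aluminium channels 180 mm long, 49 mm wide inside, sloping up at 8 degrees, side walls 18 mm high, an orange lip 10 mm high and 6 mm thick across the foot. Origin midway between the lanes, at the lip's inner face, on the lane floors' level there (12 mm above the bench). x points up the slope along the floor, y left looking uphill, z square to the floor.
- blue_spool: Blue filament spool, origin at its very centre: black flanges 100 mm across, 45 mm wide overall, blue winding 91 mm across and 37 mm wide between them, about 0.25 kg. Stands on edge in a lane; starts resting on the foot lip, centre 30 mm up the slope from the lip's inner face, 66 mm above the bench. Rolls freely. Axes turn with it. Push at axle height; higher up, it rolls out from under the fingers.
- green_spool: Green filament spool, the same size, origin at its centre, resting likewise at the foot of the other lane. It stays there.
- seat_left (a point): Centre of a spool seated on the left lane's rollers (y = +40 mm): 80 mm above the bench, 201 mm (level) uphill of its start. Two free steel rollers 20 mm across lie across the lane 64 mm apart, the first flush with the lane floor. The spool's centre crosses the first roller 89 mm above the bench, 32 mm before the seat, then sinks 9 mm; seated, it clears the end plate by 3 mm.
- seat_right (a point): The same point for the right lane (y = -40 mm in the stand).
- calipers: Digital calipers 225 mm long, up to 12 mm high, flat on the bench beside the stand; origin at the middle, on the bench. Leave alone.
- cutters: Red-handled flush cutters 140 mm long, 14 mm high, on the bench beside the stand; origin near the middle, on the bench. Leave alone.
- screwdriver: Yellow screwdriver 180 mm long, 26 mm high, lying on the bench; origin at the middle, on the bench. Leave alone.
- scraper: Print scraper 240 mm long with orange handle, 20 mm high, lying on the bench; origin at the middle, on the bench. Leave alone.
- cleaner: White bottle 170 mm tall, 64 mm across, blue cap, standing; origin under its centre. Leave alone.
- pen_cup: Orange printed cup 90 mm tall, 76 mm across, standing; origin under its centre. Leave alone.
Things that resemble listed ones, but are neither listed nor needed, are in the scene too. There is more than one size of the blue_spool; the job needs the middle-sized.

How it is judged:
On the way:
1. the blue spool is pushed half-way up its lane, rolling on the lane floor (x of blue_spool in the frame of ramp between 0.1 and 0.17 m and z of blue_spool in the frame of ramp below 0.056 m and contact force between the fingers and blue_spool above 0.1 N), for 0.05 s.
At the end, for the whole second after the job is handed in: The blue spool rests between the two rollers of its lane, its centre within 8 mm of the seat, at rest (under 0.02 m/s and 0.5 rad/s); the green spool is within 15 mm of where it started ((distance between blue_spool and seat_left below 0.008 m or distance between blue_spool and seat_right below 0.008 m) and linear speed of blue_spool below 0.02 m/s and angular speed of blue_spool below 0.5 rad/s and distance of green_spool from where it was at the start of the episode below 0.015 m); the robot touches nothing.
It fails at once if the blue spool is lifted off its lane (more than 10 mm above the level at which it rolls) (z of blue_spool in the frame of ramp above 0.06 m).
It fails at once if the blue spool is squeezed or rammed by the fingers (over 25 N) (contact force between the fingers and blue_spool above 25 N).
It fails at once if the blue spool is flung (faster than 0.5 m/s) or runs loose on the slope (faster than 0.3 m/s with no finger on it) (linear speed of blue_spool above 0.5 m/s or (x of blue_spool in the frame of ramp below 0.185 m and linear speed of blue_spool above 0.3 m/s and contact force between the fingers and blue_spool below 0.02 N)).
It fails at once if the green spool is moved more than 15 mm (distance of green_spool from where it was at the start of the episode above 0.015 m).
It fails at once if a thing lying about is moved more than 20 mm (distance of any of calipers, cutters, screwdriver, scraper, cleaner, pen_cup from where it was at the start of the episode above 0.02 m).
It also fails if it takes over 42 s, if anything falls off the work surface, if the arm or the gripper's body presses on something with over 40 N, if the wrist force passes 120 N, or if a joint passes its speed limit or range.

## Working session

There is one attempt and no reset: what is moved stays moved. The work goes in short steps, each a Python script; the robot and the scene stay as the last script left them, time stands still between calls to the robot, and variables do not carry over. Pictures are saved under pics/ and viewed, on a budget of 10 in all, crops included, one or two more only if the job needs it, and the job is handed in when it is done.

```bash
mkdir -p pics
python3 - <<'E'
from station import *
import cv2
for n in("top","side"):
    cv2.imwrite(f"pics/{n}0.png",cv2.resize(read_camera(n)[:,:,::-1],(800,600),interpolation=cv2.INTER_CUBIC))
    print(n,camera_info(n))
print(camera_info("wrist"),get_time())
E
```

```text
top {'intrinsics': array([[443.58234593,   0.        , 250.23626592],
       [  0.        , 443.58234593, 188.70187597],
       [  0.        ,   0.        ,   1.        ]]), 'T': array([[ 0.00789046,  0.98434512, -0.17607506,  0.39525179],
       [-0.99994506,  0.00655178, -0.00818297, -0.00662015],
       [-0.00690126,  0.17612995,  0.98434273,  1.15489269],
       [ 0.        ,  0.        ,  0.        ,  1.        ]])}
side {'intrinsics': array([[476.39903708,   0.        , 251.52157675],
       [  0.        , 476.39903708, 190.58444859],
       [  0.        ,   0.        ,   1.        ]]), 'T': array([[-0.98391618,  0.1084315 , -0.14195622,  0.42421478],
       [-0.17847523, -0.56357382,  0.80655511,  1.06139949],
       [ 0.00745317,  0.81891828,  0.57386174,  0.82409075],
       [ 0.        ,  0.        ,  0.        ,  1.        ]])}
{'intrinsics': array([[345.60852497,   0.        , 247.80296914],
       [  0.        , 345.60852497, 193.05765018],
       [  0.        ,   0.        ,   1.        ]]), 'tool_from_camera': array([[-4.15781042e-04,  9.57723575e-01,  2.87689731e-01,
         7.83346701e-02],
       [ 9.99999185e-01,  5.09352101e-05,  1.27567589e-03,
        -1.10129360e-04],
       [ 1.20709133e-03,  2.87690027e-01, -9.57722816e-01,
        -1.63453436e-01],
       [ 0.00000000e+00,  0.00000000e+00,  0.00000000e+00,
         1.00000000e+00]])} 0.1
```

View pics/top0.png

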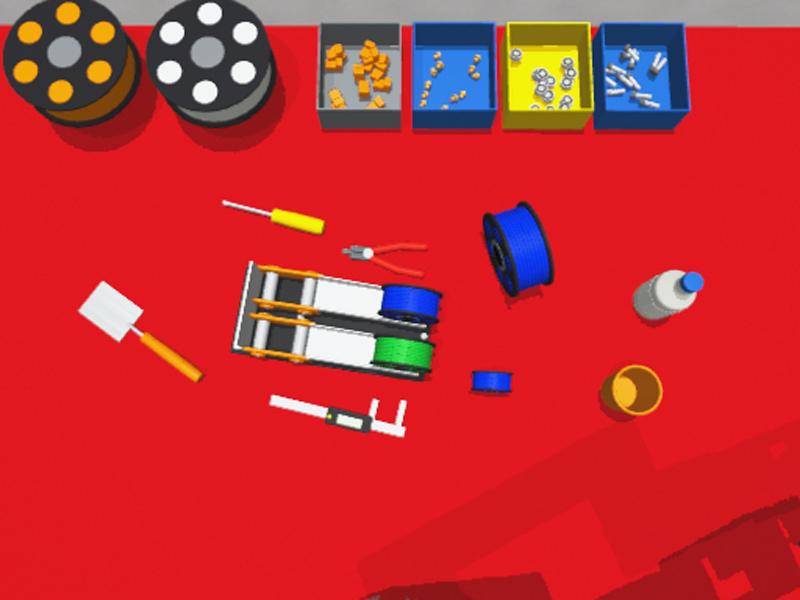

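View pics/side0.png

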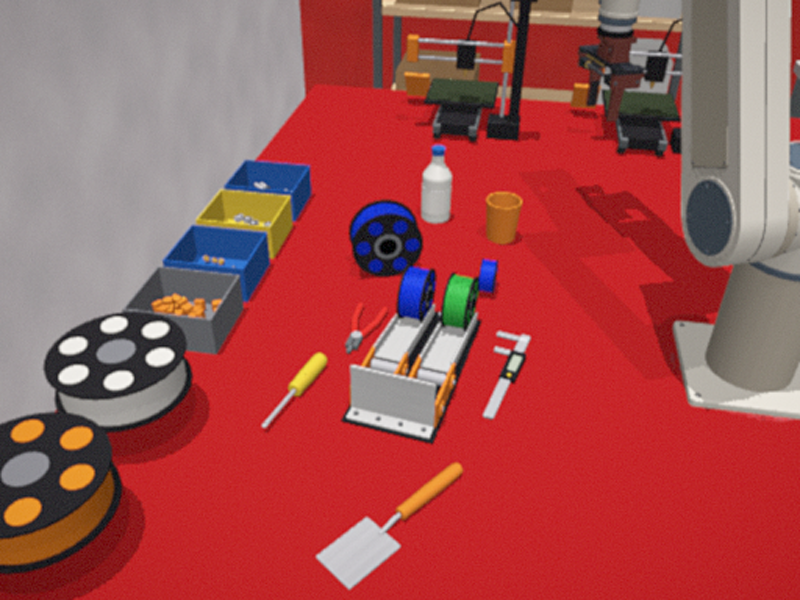

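```bash
cat > h.py <<'E'
from station import *
import numpy as np, cv2
def ray(n,u,v,z,T=None):
    c=camera_info(n);K=c["intrinsics"];T=c["T"] if T is None else T
    d=np.linalg.inv(K)@[u,v,1];d=T[:3,:3]@(d*[1,-1,-1]);o=T[:3,3]
    return o+d*(z-o[2])/d[2]
def blobs(im,col,amin=60):
    r,g,b=[im[:,:,i].astype(int) for i in range(3)]
    m=(b>r+60)&(b>g+60) if col=="b" else (g>r+50)&(g>b+50)
    m=m.astype(np.uint8)
    n,l,s,c=cv2.connectedComponentsWithStats(m)
    return [(s[i],c[i],l==i) for i in range(1,n) if s[i][4]>amin]
E
python3 - <<'E'
from h import *
np.set_printoptions(precision=4,suppress=True)
s=.64
print("plate top (top cam)",*[ray("top",u*s,v*s,.095) for u,v in((251,262),(234,350))])
print("plate top (side)",*[ray("side",u*s,v*s,.095) for u,v in((350,366),(437,399))])
print("base (side)",*[ray("side",u*s,v*s,.006) for u,v in((345,420),(432,438),(478,320))])
for n in("top","side"):
    im=read_camera(n)
    for col in"bg":
        for st,c,m in blobs(im,col): print(n,col,st,c,ray(n,*c,.09))
print(get_ee_rot(),get_joint_pos())
E
```

```text
plate top (top cam) [0.6357 0.2223 0.095 ] [0.4973 0.2424 0.095 ]
plate top (side) [0.6363 0.2253 0.095 ] [0.4977 0.273  0.095 ]
base (side) [0.6407 0.2506 0.006 ] [0.5029 0.2635 0.006 ] [ 0.4603 -0.0479  0.006 ]
top b [ 264   14   54   57 2021] [289.4998  47.1178] [ 0.9582 -0.0963  0.09  ]
top b [ 385   14   57   58 1512] [409.8241  47.5681] [ 0.9583 -0.4065  0.09  ]
top b [ 316  132   36   54 1095] [335.9169 157.358 ] [ 0.6657 -0.2085  0.09  ]
top b [437 174  13  13 128] [442.9688 179.9219] [ 0.6106 -0.4679  0.09  ]
top b [244 183  38  20 553] [262.3002 191.8282] [ 0.5782 -0.0272  0.09  ]
top b [303 238  24  13 264] [314.4394 243.4356] [ 0.4542 -0.1519  0.09  ]
top g [239 216  38  20 563] [257.3837 224.7425] [ 0.4978 -0.0156  0.09  ]
side b [144 104  54  20 580] [175.1414 112.7552] [ 0.9523 -0.3859  0.09  ]
side b [225 130  40  22 302] [242.2219 136.745 ] [ 0.6886 -0.2602  0.09  ]
side b [252 141   9   9  64] [255.8594 144.9844] [ 0.6367 -0.2161  0.09  ]
side b [236 142   9   9  66] [240.     146.0303] [ 0.6838 -0.2002  0.09  ]
side b [ 105  145   65   48 1057] [142.5563 160.0407] [ 0.949 -0.064  0.09 ]
side b [259 153  10   8  61] [263.3279 156.3934] [ 0.6029 -0.1525  0.09  ]
side b [228 155   9   8  63] [232.1587 158.4603] [ 0.6919 -0.123   0.09  ]
side b [306 166  12  20 176] [311.5511 175.6477] [ 0.4529 -0.0744  0.09  ]
side b [255 170  20  34 452] [263.3584 186.1814] [0.5779 0.003  0.09  ]
side g [284 176  19  33 436] [291.656  191.7752] [0.4992 0.0148 0.09  ]
[-0.0005  0.9784  0.2069 -0.0001] [-1.173   0.4236  1.6303 -0.      1.0886 -0.019 ]
```

```bash
cat >> h.py <<'E'
def q_yaw(deg):
    a=np.radians(deg)/2; return [0,np.cos(a),np.sin(a),0]
def wristT():
    from scipy.spatial.transform import Rotation as R
    p=get_tcp_pos();w,x,y,z=get_ee_rot()
    T=np.eye(4);T[:3,:3]=R.from_quat([x,y,z,w]).as_matrix();T[:3,3]=p
    return T@camera_info("wrist")["tool_from_camera"]
E
python3 - <<'E'
from h import *
np.set_printoptions(precision=4,suppress=True)
move_pose([.575,-.03,.33],q_yaw(82))
T=wristT();im=read_camera("wrist");np.save("w1.npy",im);np.save("T1.npy",T)
print(T,get_joint_pos(),get_time())
cv2.imwrite("pics/w1.png",cv2.resize(im[:,:,::-1],(800,600),interpolation=cv2.INTER_CUBIC))
E
```

```text
[[ 0.99    0.1347  0.0413  0.5853]
 [-0.1408  0.9484  0.2839  0.0473]
 [-0.0009 -0.2869  0.958   0.4932]
 [ 0.      0.      0.      1.    ]] [-0.0742  0.2446  1.6307 -0.0001  1.2666  0.0668] 2.5333
```

View pics/w1.png

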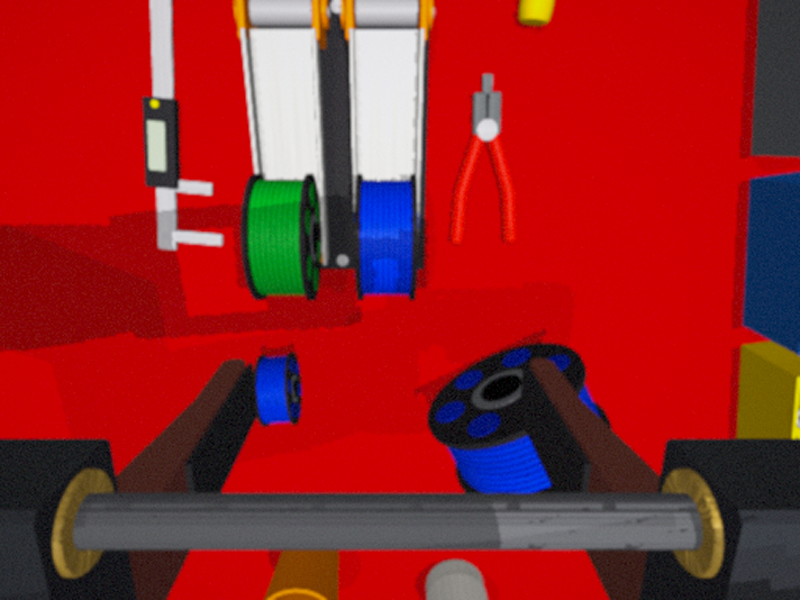

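Run:
```python
from h import *
np.set_printoptions(precision=4,suppress=True)
T=np.load("T1.npy")
f=lambda u,v,z:ray("wrist",u,v,z,T)
c=f(386*.64,152.5,.066);print("blue centre",c)
for z in(.07,.075,.08): print("big flange centre",f(500*.64,388*.64,z))
print("big left/right edge",f(430*.64,412*.64,.075),f(583*.64,372*.64,.075),"flange top",f(455*.64,440*.64,.15),f(470*.64,446*.64,.14))
print("lane walls near z=.035",f(352*.64,60*.64,.04),f(424*.64,60*.64,.04))
print("roller ends",f(355*.64,12*.64,.04),f(425*.64,12*.64,.04))
im=np.load("w1.npy")
for st,cc,m in blobs(im,"b",300):
    if 220<cc[0]<270: 
        for r in range(st[1]+5,st[1]+st[3],15): x=np.where(m[r])[0];print(r,x.min(),x.max())
```

```text
blue centre [ 0.5734 -0.0269  0.066 ]
big flange centre [ 0.6521 -0.1684  0.07  ]
big flange centre [ 0.6513 -0.1659  0.075 ]
big flange centre [ 0.6506 -0.1633  0.08  ]
big left/right edge [ 0.5898 -0.18    0.075 ] [ 0.7216 -0.1609  0.075 ] flange top [ 0.6042 -0.164   0.15  ] [ 0.6152 -0.1767  0.14  ]
lane walls near z=.035 [0.5663 0.1098 0.04  ] [0.6214 0.1019 0.04  ]
roller ends [0.5739 0.1424 0.04  ] [0.6262 0.1349 0.04  ]
121 230 263
136 230 264
151 230 263
166 230 263
181 231 263
```

```bash
cat >> h.py <<'E'
C=np.array([.5734,-.0269,.056]);U=np.array([.1495,.9888,np.tan(np.radians(8))])
Q=q_yaw(81.4)
E
python3 - <<'E'
from h import *
np.set_printoptions(precision=4,suppress=True)
command_gripper(0.0)
p=C+np.array([U[0],U[1],0])*-.070
move_pose(p+[0,0,.14],Q)
print(movel(p,v=.12,until_force=5),get_tcp_pos())
wait(.1);f0=np.array(get_ft_force())
e=C+U*.02;e2=C+U*.02
print(movel(C+U*-.0,v=.04,until_force=8),np.array(get_ft_force())-f0)
T=wristT();im=read_camera("wrist")
print(get_tcp_pos(),get_time());np.save("T2.npy",T)
cv2.imwrite("pics/w2.png",cv2.resize(im[:,:,::-1],(800,600),interpolation=cv2.INTER_CUBIC))
E
```

```text
False [ 0.5635 -0.0962  0.0567]
False [-1.0004 -0.9473 -0.8372]
[ 0.5733 -0.027   0.056 ] 7.8917
```

View pics/w2.png

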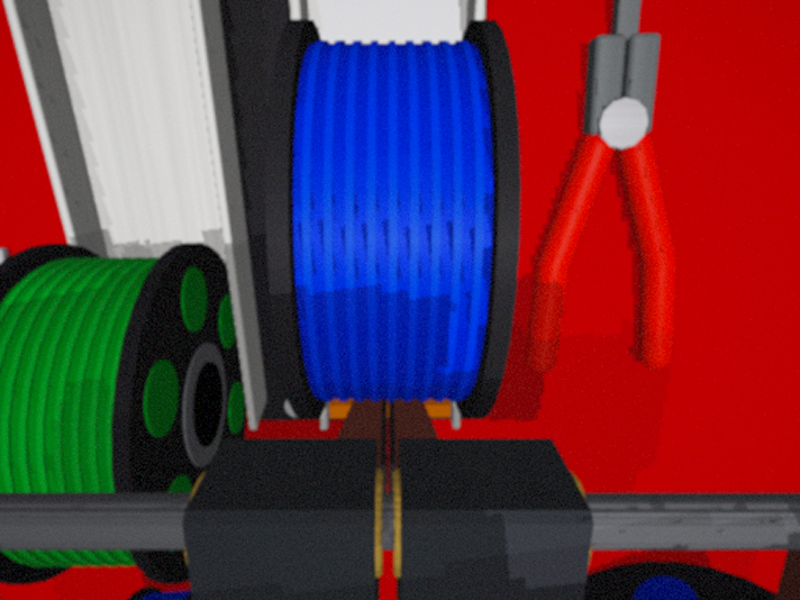

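The fingers sit centred on the winding and the spool is off the lip. I'll push on over the crest.

Run:
```python
from h import *
np.set_printoptions(precision=4,suppress=True)
for s in(.055,.100,.1335):
    print(s,movel(C+U*s,v=.04,until_force=10),np.array(get_ft_force()),get_tcp_pos())
wait(1.0)
im=read_camera("wrist");print(get_time())
cv2.imwrite("pics/w3.png",cv2.resize(im[:,:,::-1],(800,600),interpolation=cv2.INTER_CUBIC))
```

```text
0.055 False [-0.5556  0.0274 -0.2139] [0.5815 0.0273 0.0637]
0.1 False [0.1046 0.1519 0.6926] [0.5882 0.0718 0.07  ]
0.1335 False [ 0.25   -0.0016  0.6959] [0.5933 0.105  0.0747]
12.7583
```

View pics/w3.png

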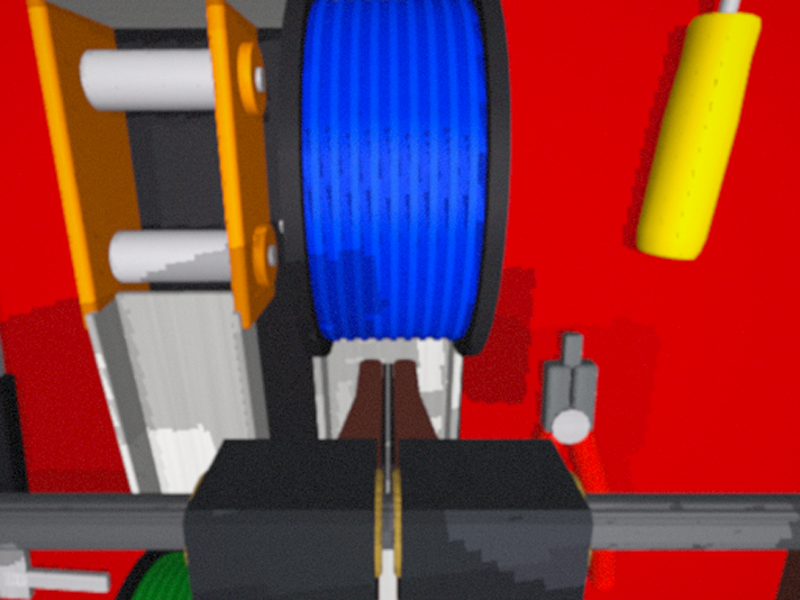

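The spool has rolled ahead of the fingers and sits between the rollers. I'll back off, then check.

Run:
```python
from h import *
np.set_printoptions(precision=4,suppress=True)
movel(C+U*.105,v=.08)
movel(C+U*.105+[0,0,.25],v=.2)
wait(.5)
T=wristT();im=read_camera("wrist");s=read_camera("side")
for n,i,TT in(("wrist",im,T),("side",s,None)):
    for st,c,m in blobs(i,"b",250): print(n,st,c,ray(n,*c,.115,TT))
for st,c,m in blobs(s,"g",200): print("green side",st,c)
w=wristT();wait(.3)
print("moved px",cv2.absdiff(im,read_camera("wrist")).mean(),"seat exp",C+U*.201,get_time())
v=np.hstack([cv2.resize(im,(400,300)),cv2.resize(s[120:300,160:400],(400,300),interpolation=cv2.INTER_CUBIC)])
cv2.imwrite("pics/w4.png",v[:,:,::-1])
```

```text
wrist [ 229   27   41   88 3342] [249.1613  69.7744] [0.6042 0.1737 0.115 ]
wrist [501 203  11  99 611] [506.5254 254.419 ] [ 0.8731 -0.0744  0.115 ]
side [144 103  54  28 606] [175.1419 112.8416] [ 0.9341 -0.336   0.115 ]
side [225 130  40  22 304] [242.1316 136.7138] [ 0.6799 -0.2153  0.115 ]
side [ 105  145   65   48 1072] [142.5103 160.0438] [ 0.9313 -0.0256  0.115 ]
side [228 207  23  30 439] [238.303  221.2779] [0.6078 0.1957 0.115 ]
green side [284 176  19  33 427] [291.5831 191.8689]
moved px 2.04801262749566 seat exp [0.6034 0.1718 0.0842] 15.6167
```

View pics/w4.png

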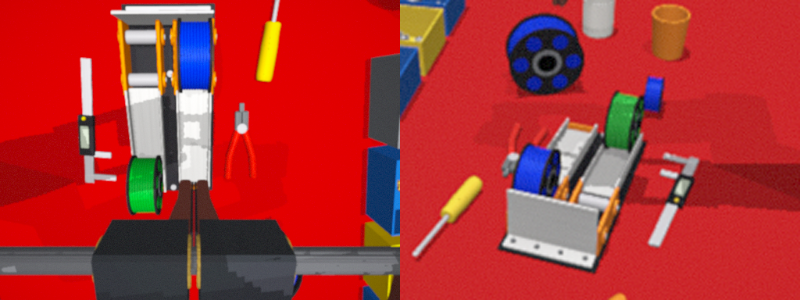

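The spool is seated: the wrist view puts it at (0.604, 0.174), against an expected seat of (0.603, 0.172). The green spool's blob hasn't moved in the side view.

```bash
python3 -c "
from h import *
wait(.5)
for st,c,m in blobs(read_camera('side'),'b',250): print(c)
job_done()"
```

```text
[175.20798669 112.85191348]
[242.13157895 136.71381579]
[142.45810056 160.10335196]
[238.2585034  221.29931973]
the job is handed in; nothing more can be done
```

The blue spool is seated between the rollers at the top of the right lane, and I handed the job in at about 16–17 s of the 42 s allowed. I pushed it up with shut fingertips on the winding at 0.04 m/s. The fingers stopped just past the first roller and the spool rolled the last few millimetres into the seat. I then backed the arm off and raised it clear.

**Last checks:**
- **Position:** the wrist camera put the spool at about (0.604, 0.174), against an expected seat of (0.603, 0.172), so about 2 mm off.
- **At rest:** its blob in the side view shifted by under 0.1 px over roughly 0.8 s.
- **Green spool:** it stayed within 0.1 px of its starting place in the side view.
- **Other things:** the calipers, cutters and screwdriver, the things nearest the stand, looked undisturbed in the last pictures.

**Weaker evidence:** force readings during the push were within about 1 N of noise. I judged contact from the picture taken early in the push, not from a force reading. A crude wrist-picture difference of 2 grey levels was probably image noise. The side-view position of the spool came out about 24 mm further along. That view sees only the part above the end plate, so I relied on the wrist view.

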